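# Sort the tube racks into their department trays

## Task

Sort the four racks of capped blood tubes into the trays of the same colour as their caps: both purple-capped racks side by side in the purple tray, the yellow-capped rack in the yellow tray, the green-capped rack in the green tray. Stand each rack upright on the tray floor, lengthwise in the tray; carry it upright and set it down gently, without tipping or dropping it. Leave the rack without tubes and the brown bottle where they are.

Things in the scene. Friction and masses are not known exactly. Their poses are not given: they have to be found in the camera images.
- rack_purple5_center (a point): White five-place sample rack, 118 mm long (x), 22 mm wide (y), 64 mm high, flat-sided, with five tubes with purple caps. Caps are 16 mm across and span 66 to 88 mm above the underside; the tubes cannot come out. Loose, about 0.15 kg. Grasp across the 22 mm width, mid-length. This point is its centre, 44 mm above the underside; z up.
- rack_purple3_center (a point): White five-place sample rack, 118 mm long (x), 22 mm wide (y), 64 mm high, flat-sided, with three tubes with purple caps (first, middle and last hole; two holes empty). Caps are 16 mm across and span 66 to 88 mm above the underside; the tubes cannot come out. Loose, about 0.15 kg. Grasp across the 22 mm width, mid-length. This point is its centre, 44 mm above the underside; z up.
- rack_yellow_center (a point): White five-place sample rack, 118 mm long (x), 22 mm wide (y), 64 mm high, flat-sided, with five tubes with yellow caps. Caps are 16 mm across and span 66 to 88 mm above the underside; the tubes cannot come out. Loose, about 0.15 kg. Grasp across the 22 mm width, mid-length. This point is its centre, 44 mm above the underside; z up.
- rack_green_center (a point): White five-place sample rack, 118 mm long (x), 22 mm wide (y), 64 mm high, flat-sided, with four tubes with green caps (middle hole empty). Caps are 16 mm across and span 66 to 88 mm above the underside; the tubes cannot come out. Loose, about 0.15 kg. Grasp across the 22 mm width, mid-length. This point is its centre, 44 mm above the underside; z up.
- tray_purple: Purple rack tray, fixed, for purple caps. Origin: centre of its underside; x lengthwise, z up. Inside 140 (x) x 116 (y) mm, floor 3 mm thick, walls 3 mm thick and 15 mm high. Racks stand in it with rack x along tray x, either way round, 11 mm to spare at each end. Two light floor strips, 30 mm either side of the middle line, show where two racks stand, 38 mm apart. A grip with a white card juts 16 mm from its +x end.
- tray_yellow: Yellow rack tray, fixed, for yellow caps. Origin: centre of its underside; x lengthwise, z up. Inside 140 (x) x 116 (y) mm, floor 3 mm thick, walls 3 mm thick and 15 mm high. Racks stand in it with rack x along tray x, either way round, 11 mm to spare at each end. Two light floor strips, 30 mm either side of the middle line, show where two racks stand, 38 mm apart. A grip with a white card juts 16 mm from its +x end.
- tray_green: Green rack tray, fixed, for green caps. Origin: centre of its underside; x lengthwise, z up. Inside 140 (x) x 116 (y) mm, floor 3 mm thick, walls 3 mm thick and 15 mm high. Racks stand in it with rack x along tray x, either way round, 11 mm to spare at each end. Two light floor strips, 30 mm either side of the middle line, show where two racks stand, 38 mm apart. A grip with a white card juts 16 mm from its +x end.
- rack_empty_center (a point): The same white rack (118 x 22 x 64 mm) without any tubes: five dark holes on top. It stands among the others and is to be left alone. This point is its centre, 32 mm above its underside; x along its length.
- bottle_center (a point): Round brown glass bottle, 44 mm across, 110 mm high, beside the trays; to be left alone. This point is its centre, 55 mm above its underside. Other small things among the racks (marker pen, label pad, flat dish) are under 16 mm high; a blue slide box beside the trays is 27 mm high.

How it is judged:
At the end, for the whole second after the job is handed in: Each of the four racks with tubes stands at rest in the tray of its cap colour: upright within 0.08 rad, underside on the tray floor (within 5 mm), centre within 15 mm of the tray's centre along its length and within 50 mm across it, and lengthwise within 0.3 rad (x of rack_purple5_center in the frame of tray_purple between -0.015 and 0.015 m and y of rack_purple5_center in the frame of tray_purple between -0.05 and 0.05 m and z of rack_purple5_center in the frame of tray_purple between 0.042 and 0.052 m and angle between each of rack_purple5_center, rack_purple3_center, rack_yellow_center, rack_green_center's own z axis and vertical below 0.08 rad and angle between the x axis of each of rack_purple5_center, rack_purple3_center and the x axis of tray_purple, either way round below 0.3 rad and linear speed of each of rack_purple5, rack_purple3, rack_yellow, rack_green below 0.02 m/s and x of rack_purple3_center in the frame of tray_purple between -0.015 and 0.015 m and y of rack_purple3_center in the frame of tray_purple between -0.05 and 0.05 m and z of rack_purple3_center in the frame of tray_purple between 0.042 and 0.052 m and x of rack_yellow_center in the frame of tray_yellow between -0.015 and 0.015 m and y of rack_yellow_center in the frame of tray_yellow between -0.05 and 0.05 m and z of rack_yellow_center in the frame of tray_yellow between 0.042 and 0.052 m and angle between the x axis of rack_yellow_center and the x axis of tray_yellow, either way round below 0.3 rad and x of rack_green_center in the frame of tray_green between -0.015 and 0.015 m and y of rack_green_center in the frame of tray_green between -0.05 and 0.05 m and z of rack_green_center in the frame of tray_green between 0.042 and 0.052 m and angle between the x axis of rack_green_center and the x axis of tray_green, either way round below 0.3 rad); the robot touches nothing.
It fails at once if a rack with tubes is tipped by more than 0.5 rad (angle between any of rack_purple5_center, rack_purple3_center, rack_yellow_center, rack_green_center's own z axis and vertical above 0.5 rad).
It fails at once if a rack with tubes is dropped (falls faster than 0.6 m/s with the fingers off it, which is a fall of about 2 cm) ((linear speed of rack_purple5 above 0.6 m/s and contact force between the fingers and rack_purple5 below 0.05 N) or (linear speed of rack_purple3 above 0.6 m/s and contact force between the fingers and rack_purple3 below 0.05 N) or (linear speed of rack_yellow above 0.6 m/s and contact force between the fingers and rack_yellow below 0.05 N) or (linear speed of rack_green above 0.6 m/s and contact force between the fingers and rack_green below 0.05 N)).
It fails at once if the empty rack or the brown bottle is moved by more than 3 cm (distance of any of rack_empty_center, bottle_center from where it was at the start of the episode above 0.03 m).
It also fails if it takes over 96 s, if anything falls off the work surface, if the arm or the gripper's body presses on something with over 40 N, if the wrist force passes 120 N, or if a joint passes its speed limit or range.

## Robot

A 7-joint arm with a two-finger parallel gripper is mounted at the origin on the work surface. World frame = base frame: x ahead of the robot, y to its left, z up, the work surface at z = 0. Lengths are in m, angles in rad, forces in N, time in s.
With the tool pointing down it reaches from about 0.35 to 0.9 m from the base axis. Payload 7.2 kg.
Tool frame: the origin (TCP) lies between the finger pads; the fingertips stand 8 mm ahead of it and the grasp point (between the pads) lies 11 mm behind it (robot.tips_ahead is the distance from the TCP to the fingertips, in m); z points along the fingers, y is the line along which they close (so a half turn about z gives the same grasp; the last joint's range is limited). The gripper opens to 88 mm and grips with 3 to 60 N. Pads are 20 mm wide; open, the fingers measure 115 mm over their backs; the gripper's body (75 mm by 178 mm) begins 61 mm behind the grasp point.
Start: joints at [1.098, 0.411, -0.013, 1.596, 0.006, 1.134, -0.082], TCP at [0.246, -0.574, 0.231] pointing down, gripper open.
Joint ranges: [-2.95, 2.95], [-0.29, 1.99], [-1.47, 1.44], [0.14, 2.54], [-1.03, 4.17], [0.13, 1.85], [-2.86, 2.86]. Speed limits (rad/s): [2.39, 2.39, 3.01, 3.01, 3.14, 3.14, 3.14].

## Interface

Orientations are given as a 3x3 rotation matrix whose columns are the frame's x, y, z axes.
In Python, from workcell import robot, cams gives the robot as it stands.
- The arm moves only by the tool carry_out, never from a script. Its argument "commands" is a list of rows, each a list of 6 numbers: the shift along the tool's x, y, z in cm, then the turn, a rotation vector about the tool's x, y, z in degrees. A call has 1 to 8 rows; each row shifts and turns the commanded pose from where the row before left it, along the tool's axes as they then stand; what a row does not reach is not made up. A row lasts 1/12 s, in which the tool goes at most 41.7 mm and 7.16 degrees, less where a joint would pass 70% of its speed; a pose out of reach is approached as far as the arm can. A call is refused whole if a number of a shift passes 4.17 or a number of a turn 7.16, either way. A call with a gripper value outside its range is refused whole. "claw" is the finger opening in cm, from 0 to 8.78, set as the call begins (left out, the last holds). The fingers move at their own pace and stop on an object; the grip force is fixed at half the most. Time passes only in rows, so rows that do not move let the fingers close. It gives the time, the measured TCP pose, the force and the opening at its end, in the units of the state.
- robot.read_state(): the state, without advancing time (a new reading comes with each control period).
- cams.snapshot(name): name is "scene" or "side" or "wrist"; returns the picture (384x512x3 uint8, red, green, blue); there is no depth.
- cams.camera_model(name): a dict with "camera_matrix" (3x3 intrinsics, pixels), "origin" and "rotation" of the camera in the world. Camera axes: x right, y down, z forward; pixel columns grow to the right and rows downward; lengths in m; the calibration is good to about 2 mm. A picture is of the moment at which its call begins: read the wrist's pose just before it. camera_model takes no time and is no camera call; for the wrist camera it gives the pose at the moment of the call.
- robot.close_job(): hands the job in, once; it reports no verdict.
The state is a dict: "time_s": time; "joints": joint angles; "qvel": joint speeds; "joint_torque": joint torques, N m; "tcp_pos": TCP position; "tcp_rot": TCP orientation; "force": force on the tool from outside, world axes, zero at the start; "ft_torque": the same for the moment, N m; "gripper_width": finger opening in m.
Only numpy, scipy, OpenCV 4.12 (cv2) and the standard library are available. Lean on these libraries where they do the work, as an engineer would, in place of code of your own. Each camera call takes 0.05 s, during which the arm holds its last target. There are 200 camera calls.

## Working session

There is one attempt and no reset: what is moved stays moved. The work goes in short steps, Python scripts to look and compute and a tool call to move; the robot and the scene stay as the last step left them, time stands still between calls to the robot, and variables do not carry over. Pictures are saved under pics/ and viewed, on a budget of 14 in all, crops included, one or two more only if the job needs it, and the job is handed in when it is done.

Besides the shell and the picture viewer there is one more tool, called after ">>>" as name([rows], argument=value, ...), one row to a line, values as JSON. carry_out: Moves the arm, as the interface text tells. Its arguments: {"type":"object","properties":{"commands":{"type":"array"},"claw":{"type":"number"}},"required":["commands"]}

```bash
ls; mkdir -p pics
python3 - <<'E'
from workcell import robot, cams
import cv2,numpy as np
s=robot.read_state(); print(s)
for n in ("scene","side"):
    im=cams.snapshot(n); m=cams.camera_model(n); print(n,m)
    cv2.imwrite(f"pics/{n}0.png",cv2.resize(im[:,:,::-1],None,fx=1.5,fy=1.5))
    np.save(f"pics/{n}0.npy",im)
E
```

```text
pics
{'time_s': 0.0, 'joints': array([ 1.09779237,  0.41188033, -0.01274014,  1.59703881,  0.00561561,
        1.13428739, -0.08217949]), 'qvel': array([ 3.60555577e-05, -1.42344582e-03,  1.40040805e-03,  1.50622915e-03,
       -1.28533119e-04,  1.56760574e-04,  9.51163201e-04]), 'joint_torque': array([-6.48154455e-04, -5.87950659e+01,  6.41445480e-01, -2.91082442e+01,
       -5.38093562e-02,  1.81555934e-02,  1.53966039e-04]), 'tcp_pos': array([ 0.2459294 , -0.57404925,  0.22982325]), 'tcp_rot': array([[ 9.19149053e-01,  3.93909244e-01, -7.25403064e-04],
       [ 3.93909895e-01, -9.19147992e-01,  1.40147795e-03],
       [-1.14697649e-04, -1.57391058e-03, -9.99998755e-01]]), 'force': array([ 0.07926623,  0.21880686, -0.37744969]), 'ft_torque': array([-0.01873998, -0.00783567,  0.00926932]), 'gripper_width': 0.08816510034322984}
scene {'camera_matrix': array([[375.90734744,   0.        , 257.01561077],
       [  0.        , 375.90734744, 193.86570151],
       [  0.        ,   0.        ,   1.        ]]), 'origin': array([ 1.04211308, -0.1549747 ,  1.01379097]), 'rotation': array([[ 3.04949932e-01,  8.25154851e-01, -4.75526036e-01],
       [ 9.52368362e-01, -2.64108849e-01,  1.52450054e-01],
       [ 2.04267977e-04, -4.99365586e-01, -8.66391349e-01]])}
side {'camera_matrix': array([[481.65102225,   0.        , 256.56315816],
       [  0.        , 481.65102225, 186.87906415],
       [  0.        ,   0.        ,   1.        ]]), 'origin': array([0.1192615 , 1.22495641, 0.91206493]), 'rotation': array([[-0.94674324, -0.1902623 ,  0.25976432],
       [-0.32151664,  0.51489932, -0.79467335],
       [ 0.01744391, -0.83587017, -0.54864995]])}
```

View pics/scene0.png

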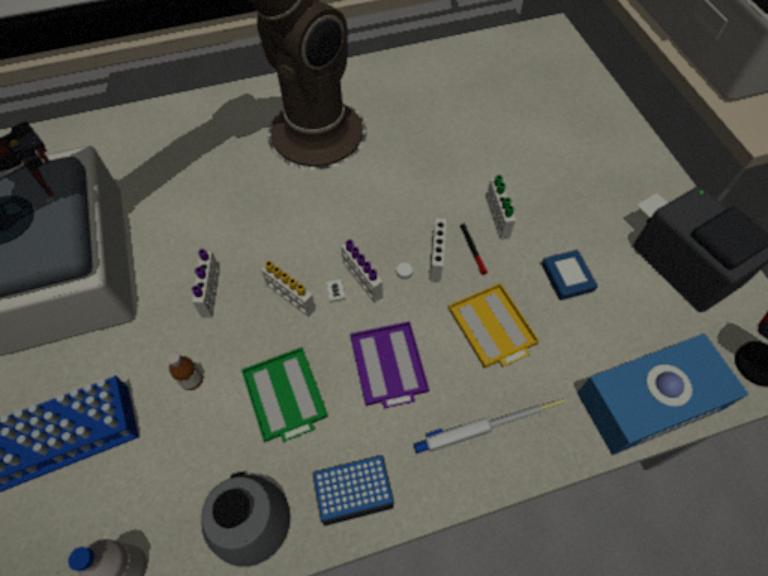

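View pics/side0.png

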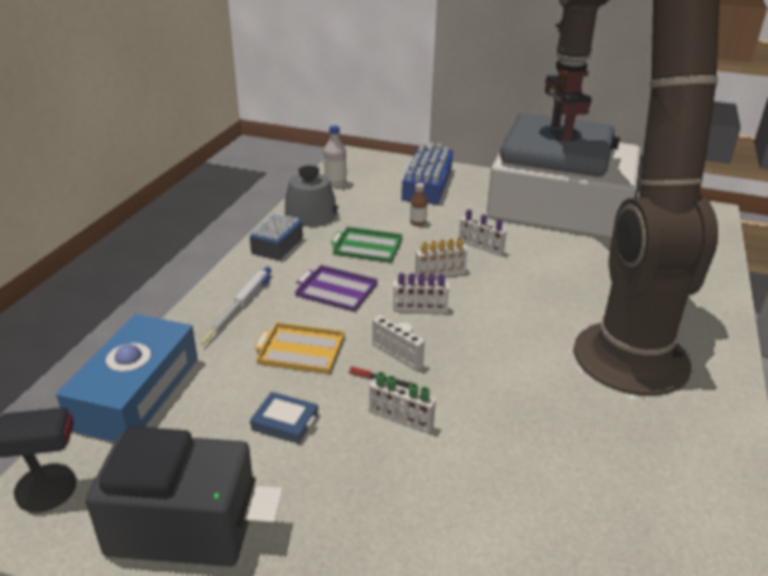

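Scene view (1.5x): purple3 is at (205,280), yellow (288,285), purple5 (362,268), empty rack (438,248), green (502,205). The green tray is at (285,393), purple tray (390,363), yellow tray (493,325), and the bottle (185,372). The side view agrees. Next: colour masks and rays.

```bash
cat > h.py <<'E'
import cv2,numpy as np
from workcell import robot,cams
HUE={'purple':(128,160),'yellow':(15,30),'green':(50,80)}
def ray(m,uv,z):
    K=m['camera_matrix'];d=m['rotation']@np.linalg.inv(K)@np.array([uv[0],uv[1],1.])
    o=np.array(m['origin']);return o+d*(z-o[2])/d[2]
def mask(im,c,s=90,v=35):
    h=cv2.cvtColor(im,cv2.COLOR_RGB2HSV);lo,hi=HUE[c]
    return cv2.inRange(h,(lo,s,v),(hi,255,255))
def blobs(mk,amin=4):
    n,l,st,ce=cv2.connectedComponentsWithStats(mk)
    return [(int(st[i,4]),ce[i],l==i) for i in range(1,n) if st[i,4]>=amin]
E
python3 - <<'E'
from h import *
for n in ('scene','side'):
    im=np.load(f'pics/{n}0.npy');m=cams.camera_model(n)
    for c in HUE:
        for a,ce,l in blobs(mask(im,c),6):
            p=ray(m,ce,.077)
            print(n,c,a,ce.round(1),'z77:',p[:2].round(3), 'tray?' if a>150 else '')
            if a>150:
                k=l.astype(np.uint8);ct=cv2.findContours(k,0,2)[0][0]
                w=np.array([ray(m,q[0],.012)[:2] for q in ct],np.float32)
                r=cv2.minAreaRect(w);print('   rect',r, cv2.boxPoints(r).round(3).tolist())
E
```

```text
scene purple 129 [240.4 173.3] z77: [ 0.446 -0.016] 
scene purple 29 [135.4 169.7] z77: [ 0.338 -0.311] 
scene purple 35 [133.2 181.4] z77: [ 0.377 -0.323] 
scene purple 35 [131.3 193.7] z77: [ 0.417 -0.334] 
scene purple 1247 [258.8 241.9] z77: [ 0.671 -0.031] tray?
   rect ((0.6480069756507874, -0.02235344797372818), (0.12067537754774094, 0.1615297794342041), 85.23253631591797) [[0.5630000233650208, -0.07599999755620956], [0.7229999899864197, -0.08900000154972076], [0.734000027179718, 0.03099999949336052], [0.5730000138282776, 0.04399999976158142]]
scene purple 8 [263.5 269.5] z77: [ 0.747 -0.043] 
scene yellow 17 [ 8.7 94.8] z77: [-0.098 -0.674] 
scene yellow 11 [211.7  96.8] z77: [ 0.121 -0.02 ] 
scene yellow 186 [189.5 184.6] z77: [ 0.438 -0.168] tray?
   rect ((0.3961547911167145, -0.16893188655376434), (0.11671452969312668, 0.02288254164159298), 33.273738861083984) [[0.3409999907016754, -0.19099999964237213], [0.3540000021457672, -0.210999995470047], [0.45100000500679016, -0.1459999978542328], [0.4390000104904175, -0.12700000405311584]]
scene yellow 1339 [329.2 216.3] z77: [0.
[... 3277 characters left out ...]
164, 0.15000000596046448], [0.7049999833106995, 0.28600001335144043]]
side green 242 [244.4 161.2] z77: [ 0.606 -0.123] tray?
   rect ((0.6404901742935181, -0.21885991096496582), (0.14657600224018097, 0.123308464884758), 5.369863033294678) [[0.5619999766349792, -0.164000004529953], [0.5730000138282776, -0.28700000047683716], [0.718999981880188, -0.27300000190734863], [0.7080000042915344, -0.1509999930858612]]
side green 6 [236.5 170. ] z77: [ 0.61  -0.058] 
side green 20 [253.2 251.8] z77: [0.423 0.312] 
side green 23 [260.3 254.6] z77: [0.402 0.316] 
side green 22 [275.  259.8] z77: [0.36  0.322] 
side green 18 [282.6 262.3] z77: [0.339 0.325] 
side green 13 [143.9 330.3] z77: [0.561 0.635]
```

```bash
cat >> h.py <<'E'
def plan(x,y,z,psi):
    """prints the turn about tool z (deg), then the shift in tool axes after that turn (cm)"""
    s=robot.read_state();R=s['tcp_rot'];p=s['tcp_pos']
    c0=np.degrees(np.arctan2(R[1,0],R[0,0]));a=np.radians(psi)
    T=np.array([[np.cos(a),np.sin(a),0],[np.sin(a),-np.cos(a),0],[0,0,-1]])
    tilt=np.degrees(cv2.Rodrigues(R.T@T)[0].ravel())
    print('t',round(s['time_s'],2),'p',p.round(4),'psi',round(c0,1),'w',round(s['gripper_width'],4),'j',s['joints'].round(2))
    print('turn',tilt.round(2),'shift cm',(T.T@(np.array([x,y,z])-p)*100).round(2))
E
echo
```

>>> carry_out([
  [0,0,0,0,0,6.57],
  [0,0,0,0,0,6.57],
  [0,0,0,0,0,6.57],
  [0,0,0,0,0,6.57],
  [0,0,0,0,0,6.57],
  [0,0,0,0,0,6.57],
])

```text
time_s: 0.6
tcp_pos: [0.246, -0.5742, 0.2302]
tcp_rot: [[0.959, -0.285, -0.0], [-0.285, -0.959, 0.001], [-0.001, -0.001, -1.0]]
force: [-0.4, 0.6, -0.4]
gripper_width: 0.0877
```

>>> carry_out([
  [0.7,-3.47,0,0,0,0],
  [0.7,-3.47,0,0,0,0],
  [0.7,-3.47,0,0,0,0],
  [0.7,-3.47,0,0,0,0],
  [0.7,-3.47,0,0,0,0],
  [0.7,-3.47,0,0,0,0],
  [0.7,-3.47,0,0,0,0],
  [0.7,-3.47,0,0,0,0],
])

```text
time_s: 1.27
tcp_pos: [0.3778, -0.3219, 0.2305]
tcp_rot: [[0.96, -0.279, -0.0], [-0.279, -0.96, 0.0], [-0.0, -0.0, -1.0]]
force: [0.3, 0.0, 0.3]
gripper_width: 0.0878
```

Run:
```python
from h import *
plan(.3775,-.323,.033,-16.2)
m=cams.camera_model('wrist');im=cams.snapshot('wrist');cv2.imwrite('pics/w1.png',im[:,:,::-1])
print(m)
for a,ce,l in blobs(mask(im,'purple'),15): print(a,ce.round(1),ray(m,ce,.085)[:2].round(4))
```

```text
t 1.27 p [ 0.3778 -0.3219  0.2305] psi -16.2 w 0.0878 j [ 0.62  0.19 -0.01  1.9   0.    1.05 -1.25]
turn [-0.    0.02 -0.03] shift cm [1.000e-02 1.200e-01 1.975e+01]
{'camera_matrix': array([[277.0878935 ,   0.        , 252.2764617 ],
       [  0.        , 277.0878935 , 193.70193464],
       [  0.        ,   0.        ,   1.        ]]), 'origin': array([ 0.44011842, -0.33971622,  0.3844843 ]), 'rotation': array([[-2.78829628e-01, -9.31536296e-01, -2.33439858e-01],
       [-9.60340359e-01,  2.70299903e-01,  6.84423609e-02],
       [-6.57772612e-04,  2.43265475e-01, -9.69959523e-01]])}
1099 [11.4 62.9] [ 0.5641 -0.1255]
127 [253.1 147.8] [ 0.4164 -0.3336]
143 [252.8 185.1] [ 0.3773 -0.3219]
81 [  3.1 215.3] [ 0.4226 -0.0394]
148 [252.6 219.6] [ 0.3387 -0.3105]
199 [ 10.2 229.9] [ 0.4045 -0.0385]
```

View pics/w1.png

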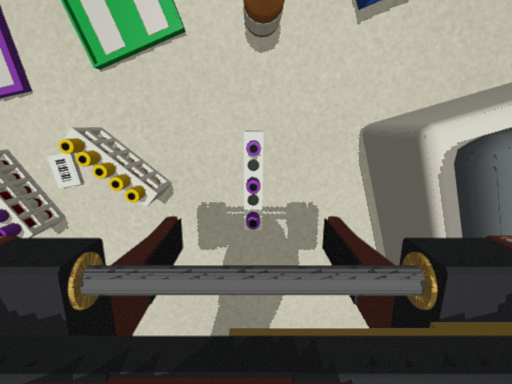

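Wrist view: the three purple caps sit at column 253, rows 148/185/220, with the rack aligned vertically. The middle cap ray gives (0.377,-0.322), which agrees with the other views. The box on the right is about 0.16 m away. Descending.

>>> carry_out([
  [0,0,3,0,0,0],
  [0,0,3.5,0,0,0],
  [0,0,3.5,0,0,0],
  [0,0,3.5,0,0,0],
  [0,0,3,0,0,0],
  [0,0,2,0,0,0],
  [0,0,1.2,0,0,0],
  [0,0,0,0,0,0],
], claw=5.5)

```text
time_s: 1.98
tcp_pos: [0.3757, -0.3225, 0.0309]
tcp_rot: [[0.96, -0.279, -0.004], [-0.279, -0.96, 0.003], [-0.005, -0.002, -1.0]]
force: [0.2, -0.1, 0.1]
gripper_width: 0.055
```

>>> carry_out([
  [0,0,0,0,0,0],
  [0,0,0,0,0,0],
  [0,0,0,0,0,0],
  [0,0,0,0,0,0],
  [0,0,0,0,0,0],
  [0,0,0,0,0,0],
], claw=0)

```text
time_s: 2.48
tcp_pos: [0.3779, -0.3239, 0.0344]
tcp_rot: [[0.96, -0.279, 0.001], [-0.279, -0.96, -0.001], [0.001, 0.0, -1.0]]
force: [-0.7, 0.6, 5.8]
gripper_width: 0.0218
```

>>> carry_out([
  [0,0,-0.7,0,0,0],
  [0,0,-1.5,0,0,0],
  [0,0,-2.5,0,0,0],
  [0,0,-3,0,0,0],
  [0,0,-3,0,0,0],
  [0,0,-2,0,0,0],
  [0,0,0,0,0,0],
])

```text
time_s: 3.07
tcp_pos: [0.3793, -0.3251, 0.1652]
tcp_rot: [[0.96, -0.28, 0.006], [-0.28, -0.96, -0.004], [0.007, 0.002, -1.0]]
force: [-0.1, -0.5, -1.1]
gripper_width: 0.0219
```

>>> carry_out([
  [0,0,0,0,0,-3.8],
  [0,0,0,0,0,-3.8],
  [0,0,0,0,0,-3.8],
  [1.2,-1.5,0,0,0,0],
  [2.3,-2.9,0,0,0,0],
  [2.3,-2.9,0,0,0,0],
  [2.3,-2.9,0,0,0,0],
  [2.3,-2.9,0,0,0,0],
])

```text
time_s: 3.73
tcp_pos: [0.4924, -0.2004, 0.16]
tcp_rot: [[0.996, -0.085, -0.001], [-0.085, -0.996, 0.0], [-0.001, -0.0, -1.0]]
force: [0.3, -0.7, -1.3]
gripper_width: 0.0218
```

>>> carry_out([
  [2.3,-2.9,0,0,0,0],
  [2.3,-2.9,0,0,0,0],
  [2.3,-2.9,0,0,0,0],
  [2.3,-2.9,0,0,0,0],
  [2.3,-2.9,0,0,0,0],
  [1.6,-2.1,0,0,0,0],
  [0,0,0,0,0,0],
  [0,0,0,0,0,0],
])

```text
time_s: 4.4
tcp_pos: [0.6364, -0.0454, 0.1591]
tcp_rot: [[0.997, -0.081, -0.002], [-0.081, -0.997, 0.001], [-0.002, -0.0, -1.0]]
force: [-0.5, -1.1, -1.9]
gripper_width: 0.0221
```

```bash
cat >> h.py <<'E'
def tray(im,m,c):
    mk=mask(im,c);a,ce,l=max(blobs(mk,100),key=lambda b:b[0])
    ct=max(cv2.findContours(l.astype(np.uint8),0,2)[0],key=len)
    w=np.array([ray(m,q[0],.015)[:2] for q in ct],np.float32)
    r=cv2.minAreaRect(w);print(c,'rect c',np.round(r[0],4),'size',np.round(r[1],3),'ang',round(r[2],1))
E
python3 - <<'E'
from h import *
plan(.6385,-.049,.036,-4.8)
m=cams.camera_model('wrist');im=cams.snapshot('wrist');cv2.imwrite('pics/w2.png',im[:,:,::-1]);np.save('pics/w2.npy',im)
tray(im,m,'purple')
E
```

```text
t 4.4 p [ 0.6364 -0.0454  0.1591] psi -4.6 w 0.0221 j [ 0.1   0.5  -0.15  1.63  0.09  1.02 -1.73]
turn [-0.03  0.13  0.17] shift cm [ 0.24  0.34 12.31]
purple rect c [ 0.6514 -0.0208] size [0.121 0.152] ang 85.4
```

View pics/w2.png

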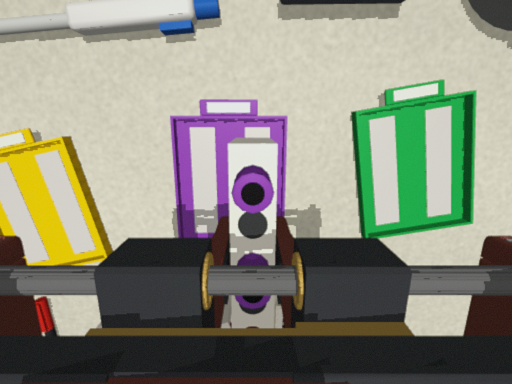

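The carried rack is over the right-hand strip of the purple tray, whose far outer corners are at (172,116) and (287,116). The green tray is fully in view, with corners near (354,111), (475,92), (473,222) and (363,237). Casting these corners.

Run:
```python
from h import *
im=np.load('pics/w2.npy');m=cams.camera_model('wrist')
f=lambda q:ray(m,q,.015)[:2]
def do(n,a,b): # far-left, far-right rim corners
    a,b=f(a),f(b);v=b-a;L=np.linalg.norm(v);t=-v/L  # tray y (left)
    x=np.array([t[1],-t[0]]);c=(a+b)/2-.073*x
    print(n,'len',L.round(4),'yaw',np.degrees(np.arctan2(x[1],x[0])).round(1),'centre',c.round(4));return c,x,t
c,x,t=do('purple',(172,116),(287,116))
do('green',(354,111.5),(475,92))
g=np.array([f(q) for q in [(354,111.5),(475,92),(473,222),(363,237)]]);print('green quad mean',g.mean(0).round(4),np.linalg.norm(np.diff(g,axis=0),axis=1).round(3))
p=c-.03*t;print(p);plan(p[0],p[1],.036,np.degrees(np.arctan2(x[1],x[0])))
```

```text
purple len 0.1192 yaw -4.7 centre [ 0.6377 -0.0233]
green len 0.1226 yaw 4.2 centre [ 0.6359 -0.2244]
green quad mean [ 0.6383 -0.2253] [0.123 0.142 0.125]
[ 0.63521287 -0.05319182]
t 4.45 p [ 0.6357 -0.0474  0.1593] psi -4.8 w 0.0217 j [ 0.11  0.5  -0.15  1.63  0.09  1.02 -1.73]
turn [ 0.03  0.14 -0.04] shift cm [-0.    0.58 12.33]
```

>>> carry_out([
  [0,0.5,0,0,0,0],
  [0,0,1.5,0,0,0],
  [0,0,2.5,0,0,0],
  [0,0,2.5,0,0,0],
  [0,0,2.3,0,0,0],
  [0,0,1.3,0,0,0],
  [0,0,0.6,0,0,0],
  [0,0,0.3,0,0,0],
])

```text
time_s: 5.12
tcp_pos: [0.6356, -0.0537, 0.0501]
tcp_rot: [[0.996, -0.086, -0.001], [-0.086, -0.996, -0.0], [-0.001, 0.001, -1.0]]
force: [0.2, -0.6, -0.8]
gripper_width: 0.0217
```

>>> carry_out([
  [0,0,0.3,0,0,0],
  [0,0,0.2,0,0,0],
  [0,0,0.2,0,0,0],
  [0,0,0,0,0,0],
  [0,0,0,0,0,0],
])

```text
time_s: 5.53
tcp_pos: [0.6365, -0.0524, 0.0442]
tcp_rot: [[0.996, -0.084, 0.001], [-0.084, -0.996, -0.0], [0.001, -0.0, -1.0]]
force: [-0.0, -0.4, -1.0]
gripper_width: 0.0222
```

>>> carry_out([
  [0,0,0.2,0,0,0],
  [0,0,0.15,0,0,0],
  [0,0,0.15,0,0,0],
  [0,0,0.1,0,0,0],
  [0,0,0,0,0,0],
  [0,0,0,0,0,0],
])

```text
time_s: 6.03
tcp_pos: [0.6362, -0.0524, 0.0376]
tcp_rot: [[0.996, -0.084, -0.0], [-0.084, -0.996, -0.0], [-0.0, 0.0, -1.0]]
force: [0.1, 0.1, -1.1]
gripper_width: 0.022
```

>>> carry_out([
  [0,0,0.1,0,0,0],
  [0,0,0.1,0,0,0],
  [0,0,0,0,0,0],
])

```text
time_s: 6.28
tcp_pos: [0.6362, -0.0524, 0.0375]
tcp_rot: [[0.996, -0.084, 0.0], [-0.084, -0.996, -0.0], [0.0, 0.0, -1.0]]
force: [-6.7, 1.3, 13.8]
gripper_width: 0.0222
```

Contact with the floor at 0.0375. Releasing and rising, then on to purple5.

>>> carry_out([
  [0,0,0,0,0,0],
  [0,0,0,0,0,0],
  [0,0,0,0,0,0],
  [0,0,0,0,0,0],
], claw=4.5)

```text
time_s: 6.62
tcp_pos: [0.6362, -0.0524, 0.0355]
tcp_rot: [[0.996, -0.084, -0.0], [-0.084, -0.996, -0.0], [-0.0, 0.0, -1.0]]
force: [0.2, -0.1, -0.3]
gripper_width: 0.0439
```

>>> carry_out([
  [0,0,-1.5,0,0,0],
  [0,0,-3,0,0,0],
  [0,0,-3.5,0,0,0],
  [0,0,-3.5,0,0,0],
  [0,0,-3,0,0,0],
  [0,0,-2,0,0,0],
  [0,0,0,0,0,0],
])

```text
time_s: 7.2
tcp_pos: [0.6387, -0.0525, 0.2059]
tcp_rot: [[0.996, -0.084, 0.008], [-0.084, -0.996, -0.0], [0.008, -0.0, -1.0]]
force: [-0.1, -0.4, 0.4]
gripper_width: 0.045
```

Run:
```python
from h import *
plan(.4455,-.017,.2,20.4)
```

```text
t 7.2 p [ 0.6387 -0.0525  0.2059] psi -4.8 w 0.045 j [ 0.12  0.46 -0.16  1.58  0.08  1.1  -1.71]
turn [  0.08  -0.45 -25.24] shift cm [-16.88 -10.06   0.59]
```

>>> carry_out([
  [0,0,0,0,0,-6.3],
  [0,0,0,0,0,-6.3],
  [0,0,0,0,0,-6.3],
  [0,0,0,0,0,-6.3],
])

```text
time_s: 7.53
tcp_pos: [0.6358, -0.0524, 0.1996]
tcp_rot: [[0.935, 0.353, -0.001], [0.353, -0.935, 0.0], [-0.001, -0.0, -1.0]]
force: [-0.0, -0.3, 0.2]
gripper_width: 0.0453
```

>>> carry_out([
  [-2.4,-1.4,0,0,0,0],
  [-2.4,-1.4,0,0,0,0],
  [-2.4,-1.4,0,0,0,0],
  [-2.4,-1.45,0,0,0,0],
  [-2.4,-1.45,0,0,0,0],
  [-2.4,-1.45,0,0,0,0],
  [-2.5,-1.5,0,0,0,0],
  [0,0,0,0,0,0],
])

```text
time_s: 8.2
tcp_pos: [0.4376, -0.0164, 0.1996]
tcp_rot: [[0.937, 0.349, -0.004], [0.349, -0.937, -0.001], [-0.004, -0.001, -1.0]]
force: [-0.7, -0.1, -0.7]
gripper_width: 0.0452
```

Run:
```python
from h import *
plan(.4455,-.017,.0345,20.4)
m=cams.camera_model('wrist');im=cams.snapshot('wrist');cv2.imwrite('pics/w3.png',im[:,:,::-1])
for a,ce,l in blobs(mask(im,'purple'),15): print(a,ce.round(1),ray(m,ce,.085)[:2].round(4))
```

```text
t 8.2 p [ 0.4376 -0.0164  0.1996] psi 20.4 w 0.0452 j [ 0.21  0.15 -0.31  2.04  0.05  0.96 -1.34]
turn [-0.05  0.24  0.04] shift cm [ 0.72  0.33 16.51]
4965 [308.7  40.5] [ 0.5819 -0.0141]
159 [255.5 142.4] [ 0.4833 -0.0015]
166 [254.  163.5] [ 0.4639 -0.0072]
551 [251.6 203.9] [ 0.4248 -0.0193]
```

View pics/w3.png

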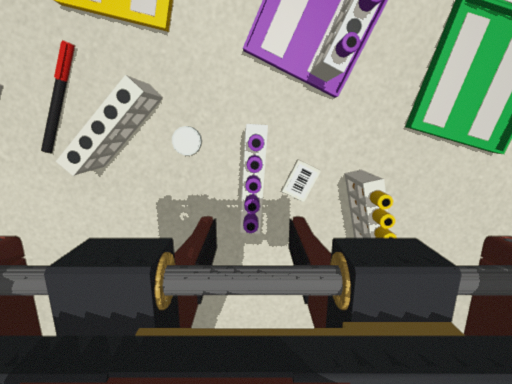

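Middle cap of purple5 is at (253,185) and its rack runs about 3° off the tool, so its yaw is about 17° and its centre (0.4445,-0.0135). purple3 stands on its strip at the top right, and the tools nearby are low.

Run:
```python
from h import *
plan(.4445,-.0135,.0345,17.2)
```

```text
t 8.25 p [ 0.4405 -0.0169  0.2002] psi 20.4 w 0.0448 j [ 0.21  0.15 -0.31  2.04  0.06  0.96 -1.34]
turn [0.01 0.08 3.22] shift cm [ 0.48 -0.2  16.57]
```

>>> carry_out([
  [0,0,0,0,0,3.2],
  [0.2,-0.2,0,0,0,0],
  [0,0,0,0,0,0],
  [0,0,0,0,0,0],
], claw=5.5)

```text
time_s: 8.58
tcp_pos: [0.4447, -0.0144, 0.2003]
tcp_rot: [[0.955, 0.297, -0.0], [0.297, -0.955, 0.0], [-0.0, -0.0, -1.0]]
force: [-0.4, 0.7, 0.2]
gripper_width: 0.0551
```

Run:
```python
from h import *
plan(.4445,-.0135,.0345,17.2)
```

```text
t 8.58 p [ 0.4447 -0.0144  0.2003] psi 17.3 w 0.0551 j [ 0.2   0.16 -0.3   2.03  0.06  0.96 -1.4 ]
turn [-0.02  0.01  0.07] shift cm [ 0.   -0.09 16.58]
```

>>> carry_out([
  [0,0,2,0,0,0],
  [0,0,3.5,0,0,0],
  [0,0,3.5,0,0,0],
  [0,0,3.2,0,0,0],
  [0,0,2.3,0,0,0],
  [0,0,1.5,0,0,0],
  [0,0,0.6,0,0,0],
  [0,0,0,0,0,0],
])

```text
time_s: 9.25
tcp_pos: [0.4435, -0.0145, 0.0333]
tcp_rot: [[0.955, 0.296, -0.003], [0.296, -0.955, 0.0], [-0.003, -0.001, -1.0]]
force: [0.3, -0.8, -0.1]
gripper_width: 0.055
```

>>> carry_out([
  [0,0,0,0,0,0],
  [0,0,0,0,0,0],
  [0,0,0,0,0,0],
  [0,0,0,0,0,0],
  [0,0,0,0,0,0],
  [0,0,0,0,0,0],
], claw=0)

```text
time_s: 9.75
tcp_pos: [0.4445, -0.0146, 0.0352]
tcp_rot: [[0.955, 0.295, 0.001], [0.295, -0.955, -0.0], [0.001, 0.001, -1.0]]
force: [-0.7, 0.2, 4.8]
gripper_width: 0.0217
```

>>> carry_out([
  [0,0,-0.7,0,0,0],
  [0,0,-1.5,0,0,0],
  [0,0,-2.5,0,0,0],
  [0,0,-3,0,0,0],
  [0,0,-3,0,0,0],
  [0,0,-2,0,0,0],
  [0,0,0,0,0,0],
])

```text
time_s: 10.33
tcp_pos: [0.4463, -0.0144, 0.1659]
tcp_rot: [[0.955, 0.295, 0.007], [0.295, -0.955, -0.0], [0.006, 0.002, -1.0]]
force: [0.7, 0.3, -1.0]
gripper_width: 0.0216
```

Run:
```python
from h import *
a=np.radians(-4.7);c=np.array([.638,-.0225]);p=c+.03*np.array([-np.sin(a),np.cos(a)])
print(p);plan(p[0],p[1],.16,-4.8)
```

```text
[0.64045816 0.00739912]
t 10.33 p [ 0.4463 -0.0144  0.1659] psi 17.2 w 0.0216 j [ 0.2   0.2  -0.31  2.07  0.08  0.87 -1.43]
turn [ 0.06 -0.39 21.97] shift cm [19.17 -3.8   0.59]
```

>>> carry_out([
  [0,0,0,0,0,4.4],
  [0,0,0,0,0,4.4],
  [0,0,0,0,0,4.4],
  [0,0,0,0,0,4.4],
  [0,0,0,0,0,4.4],
])

```text
time_s: 10.75
tcp_pos: [0.4434, -0.0146, 0.1609]
tcp_rot: [[0.996, -0.088, -0.001], [-0.088, -0.996, -0.0], [-0.001, 0.0, -1.0]]
force: [-0.0, 1.2, -1.7]
gripper_width: 0.0219
```

>>> carry_out([
  [1.5,-0.3,0,0,0,0],
  [3,-0.6,0,0,0,0],
  [3.3,-0.6,0,0,0,0],
  [3.3,-0.7,0,0,0,0],
  [3.3,-0.6,0,0,0,0],
  [2.9,-0.6,0,0,0,0],
  [2,-0.4,0,0,0,0],
  [0,0,0,0,0,0],
])

```text
time_s: 11.42
tcp_pos: [0.6422, 0.008, 0.1598]
tcp_rot: [[0.997, -0.084, -0.0], [-0.084, -0.997, 0.001], [-0.0, -0.001, -1.0]]
force: [0.4, -0.2, -1.4]
gripper_width: 0.0214
```

>>> carry_out([
  [0,0,0,0,0,0],
  [0,0,0,0,0,0],
])

```text
time_s: 11.58
tcp_pos: [0.6383, 0.007, 0.1605]
tcp_rot: [[0.996, -0.084, -0.003], [-0.084, -0.996, -0.0], [-0.003, 0.0, -1.0]]
force: [-0.8, -0.2, -2.1]
gripper_width: 0.0222
```

Run:
```python
from h import *
plan(.6405,.0074,.0375,-4.8)
```

```text
t 11.58 p [0.6383 0.007  0.1605] psi -4.8 w 0.0222 j [ 0.07  0.51 -0.22  1.62  0.13  1.02 -1.84]
turn [ 0.03  0.14 -0.02] shift cm [ 0.22 -0.06 12.3 ]
```

>>> carry_out([
  [0,0,1.5,0,0,0],
  [0,0,2.5,0,0,0],
  [0,0,2.5,0,0,0],
  [0,0,2.3,0,0,0],
  [0,0,1.5,0,0,0],
  [0,0,0.8,0,0,0],
  [0,0,0.5,0,0,0],
  [0,0,0.3,0,0,0],
])

```text
time_s: 12.25
tcp_pos: [0.6393, 0.007, 0.0427]
tcp_rot: [[0.996, -0.084, -0.0], [-0.084, -0.996, -0.0], [-0.0, 0.0, -1.0]]
force: [0.9, 0.2, 0.3]
gripper_width: 0.0216
```

>>> carry_out([
  [0,0,0.1,0,0,0],
  [0,0,0.1,0,0,0],
  [0,0,0.1,0,0,0],
  [0,0,0,0,0,0],
  [0,0,0,0,0,0],
])

```text
time_s: 12.67
tcp_pos: [0.6399, 0.0071, 0.0401]
tcp_rot: [[0.996, -0.084, 0.001], [-0.084, -0.996, -0.0], [0.001, -0.0, -1.0]]
force: [0.3, 0.3, -0.6]
gripper_width: 0.0218
```

Expected contact at about 0.038.

>>> carry_out([
  [0,0,0.1,0,0,0],
  [0,0,0.1,0,0,0],
  [0,0,0.1,0,0,0],
  [0,0,0,0,0,0],
  [0,0,0,0,0,0],
])

```text
time_s: 13.08
tcp_pos: [0.6399, 0.0072, 0.0383]
tcp_rot: [[0.996, -0.084, 0.001], [-0.084, -0.996, -0.0], [0.001, 0.0, -1.0]]
force: [-5.3, -0.4, 11.6]
gripper_width: 0.0216
```

Contact. Releasing and rising, then yellow.

>>> carry_out([
  [0,0,0,0,0,0],
  [0,0,0,0,0,0],
  [0,0,0,0,0,0],
  [0,0,0,0,0,0],
], claw=4)

```text
time_s: 13.42
tcp_pos: [0.6396, 0.0071, 0.0365]
tcp_rot: [[0.996, -0.084, -0.0], [-0.084, -0.996, -0.0], [-0.0, 0.0, -1.0]]
force: [-0.5, 0.9, -0.0]
gripper_width: 0.0392
```

>>> carry_out([
  [0,0,-1.5,0,0,0],
  [0,0,-3,0,0,0],
  [0,0,-3.5,0,0,0],
  [0,0,-3.5,0,0,0],
  [0,0,-3,0,0,0],
  [0,0,-2,0,0,0],
  [0,0,0,0,0,0],
  [0,0,0,0,0,0],
])

```text
time_s: 14.08
tcp_pos: [0.6402, 0.0071, 0.2028]
tcp_rot: [[0.996, -0.084, 0.002], [-0.084, -0.996, 0.0], [0.002, -0.0, -1.0]]
force: [-0.1, 0.6, -0.3]
gripper_width: 0.04
```

Run:
```python
from h import *
plan(.441,-.169,.2,33.5)
```

```text
t 14.08 p [0.6402 0.0071 0.2028] psi -4.8 w 0.04 j [ 0.07  0.47 -0.23  1.58  0.11  1.1  -1.84]
turn [ 3.000e-02 -1.400e-01 -3.833e+01] shift cm [-26.34   3.69   0.28]
```

>>> carry_out([
  [0,0,0,0,0,-6.4],
  [0,0,0,0,0,-6.4],
  [0,0,0,0,0,-6.4],
  [0,0,0,0,0,-6.4],
  [0,0,0,0,0,-6.4],
  [0,0,0,0,0,-6.4],
], claw=5.5)

```text
time_s: 14.58
tcp_pos: [0.6387, 0.007, 0.1994]
tcp_rot: [[0.83, 0.558, -0.003], [0.558, -0.83, 0.0], [-0.003, -0.002, -1.0]]
force: [-0.3, -0.3, -0.4]
gripper_width: 0.055
```

>>> carry_out([
  [-3,0.4,0,0,0,0],
  [-3.5,0.5,0,0,0,0],
  [-3.5,0.5,0,0,0,0],
  [-3.5,0.5,0,0,0,0],
  [-3.5,0.5,0,0,0,0],
  [-3.5,0.5,0,0,0,0],
  [-3.5,0.5,0,0,0,0],
  [-2.2,0.3,0,0,0,0],
])

```text
time_s: 15.25
tcp_pos: [0.438, -0.1708, 0.1999]
tcp_rot: [[0.835, 0.551, -0.004], [0.551, -0.835, 0.0], [-0.003, -0.002, -1.0]]
force: [-0.3, -0.9, 0.6]
gripper_width: 0.0553
```

>>> carry_out([
  [0,0,0,0,0,0],
  [0,0,0,0,0,0],
  [0,0,0,0,0,0],
])

```text
time_s: 15.5
tcp_pos: [0.442, -0.1679, 0.2009]
tcp_rot: [[0.833, 0.553, -0.001], [0.553, -0.833, 0.001], [-0.0, -0.001, -1.0]]
force: [0.1, 1.0, 0.1]
gripper_width: 0.0552
```

```bash
cat >> h.py <<'E'
def capfit(im,m,c,near,v=35):
    pts=[]
    for a,ce,l in blobs(mask(im,c,v=v),15):
        for z in [.085]:
            p=ray(m,ce,z)[:2]
            if np.linalg.norm(p-near)<.08: pts.append(p);print(a,ce.round(1),p.round(4))
    p=np.array(pts)
    if len(p)>1:
        d=p[0]-p[-1];print('mean',p.mean(0).round(4),'ang',np.degrees(np.arctan2(d[1],d[0])).round(1),'len',np.linalg.norm(d).round(4))
E
python3 - <<'E'
from h import *
m=cams.camera_model('wrist');im=cams.snapshot('wrist');cv2.imwrite('pics/w4.png',im[:,:,::-1])
capfit(im,m,'yellow',np.array([.441,-.169]))
plan(.441,-.169,.0345,33.5)
E
```

```text
187 [250.6 151. ] [ 0.4741 -0.1431]
196 [250.5 171.7] [ 0.4572 -0.1542]
654 [250.5 211.3] [ 0.4232 -0.1767]
mean [ 0.4515 -0.158 ] ang 33.5 len 0.061
t 15.55 p [ 0.4424 -0.1676  0.201 ] psi 33.7 w 0.055 j [ 0.56  0.21 -0.34  1.97  0.08  0.98 -0.8 ]
turn [-0.06 -0.01  0.16] shift cm [-0.2   0.04 16.65]
```

View pics/w4.png

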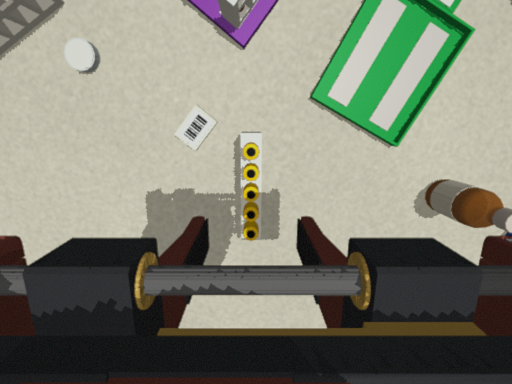

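Yellow caps are at column 250.5, rows 151 to 232, already aligned with the tool. The centre comes out at (0.4404,-0.1653), so I shift 3 mm across. The bottle at (465,205) is far off.

>>> carry_out([
  [0,-0.25,2,0,0,0],
  [0,0,3.5,0,0,0],
  [0,0,3.5,0,0,0],
  [0,0,3.2,0,0,0],
  [0,0,2.3,0,0,0],
  [0,0,1.5,0,0,0],
  [0,0,0.6,0,0,0],
  [0,0,0,0,0,0],
])

```text
time_s: 16.22
tcp_pos: [0.4402, -0.1651, 0.0341]
tcp_rot: [[0.832, 0.555, -0.003], [0.555, -0.832, 0.002], [-0.001, -0.003, -1.0]]
force: [-0.3, -0.5, 0.1]
gripper_width: 0.0551
```

>>> carry_out([
  [0,0,0,0,0,0],
  [0,0,0,0,0,0],
  [0,0,0,0,0,0],
  [0,0,0,0,0,0],
  [0,0,0,0,0,0],
  [0,0,0,0,0,0],
], claw=0)

```text
time_s: 16.72
tcp_pos: [0.4408, -0.1668, 0.0363]
tcp_rot: [[0.833, 0.553, 0.001], [0.553, -0.833, -0.001], [0.001, 0.001, -1.0]]
force: [-1.2, 0.2, 5.8]
gripper_width: 0.022
```

>>> carry_out([
  [0,0,-0.7,0,0,0],
  [0,0,-1.5,0,0,0],
  [0,0,-2.5,0,0,0],
  [0,0,-3,0,0,0],
  [0,0,-3,0,0,0],
  [0,0,-2,0,0,0],
  [0,0,0,0,0,0],
  [0,0,0,0,0,0],
])

```text
time_s: 17.38
tcp_pos: [0.4408, -0.1668, 0.1637]
tcp_rot: [[0.833, 0.553, 0.002], [0.553, -0.833, -0.001], [0.001, 0.002, -1.0]]
force: [-0.3, -0.7, -2.4]
gripper_width: 0.0216
```

Run:
```python
from h import *
plan(.624,.203,.16,7.6)
```

```text
t 17.38 p [ 0.4408 -0.1668  0.1637] psi 33.6 w 0.0216 j [ 0.55  0.25 -0.34  2.02  0.11  0.89 -0.83]
turn [ 0.11 -0.1  25.95] shift cm [ 23.05 -34.23   0.37]
```

>>> carry_out([
  [0,0,0,0,0,5.2],
  [0,0,0,0,0,5.2],
  [0,0,0,0,0,5.2],
  [0,0,0,0,0,5.2],
  [0,0,0,0,0,5.2],
])

```text
time_s: 17.8
tcp_pos: [0.4392, -0.1662, 0.1609]
tcp_rot: [[0.992, 0.127, -0.003], [0.127, -0.992, 0.001], [-0.003, -0.001, -1.0]]
force: [0.1, -0.9, -1.5]
gripper_width: 0.0219
```

>>> carry_out([
  [1.65,-2.45,0,0,0,0],
  [1.65,-2.45,0,0,0,0],
  [1.65,-2.45,0,0,0,0],
  [1.65,-2.45,0,0,0,0],
  [1.65,-2.45,0,0,0,0],
  [1.65,-2.45,0,0,0,0],
  [1.65,-2.45,0,0,0,0],
  [1.65,-2.45,0,0,0,0],
])

```text
time_s: 18.47
tcp_pos: [0.5447, 0.0463, 0.1607]
tcp_rot: [[0.991, 0.132, -0.003], [0.132, -0.991, -0.0], [-0.003, -0.0, -1.0]]
force: [0.5, -0.6, -1.7]
gripper_width: 0.0215
```

>>> carry_out([
  [1.65,-2.45,0,0,0,0],
  [1.65,-2.45,0,0,0,0],
  [1.65,-2.45,0,0,0,0],
  [1.65,-2.45,0,0,0,0],
  [1.65,-2.45,0,0,0,0],
  [1,-1.5,0,0,0,0],
  [0.6,-0.9,0,0,0,0],
  [0,0,0,0,0,0],
])

```text
time_s: 19.13
tcp_pos: [0.6229, 0.2058, 0.1605]
tcp_rot: [[0.991, 0.135, -0.003], [0.135, -0.991, 0.0], [-0.003, -0.001, -1.0]]
force: [-0.8, -0.1, -2.1]
gripper_width: 0.0216
```

>>> carry_out([
  [0,0,0,0,0,0],
  [0,0,0,0,0,0],
  [0,0,0,0,0,0],
])

```text
time_s: 19.38
tcp_pos: [0.6236, 0.2013, 0.1624]
tcp_rot: [[0.992, 0.13, -0.0], [0.13, -0.992, -0.001], [-0.001, 0.001, -1.0]]
force: [-0.4, -0.4, -2.2]
gripper_width: 0.0221
```

Run:
```python
from h import *
plan(.624,.203,.0375,7.6)
m=cams.camera_model('wrist');im=cams.snapshot('wrist');cv2.imwrite('pics/w5.png',im[:,:,::-1]);np.save('pics/w5.npy',im)
```

```text
t 19.38 p [0.6236 0.2013 0.1624] psi 7.5 w 0.0221 j [-0.15  0.55 -0.35  1.57  0.21  1.06 -1.99]
turn [ 0.07  0.04 -0.14] shift cm [ 0.07 -0.17 12.49]
```

View pics/w5.png

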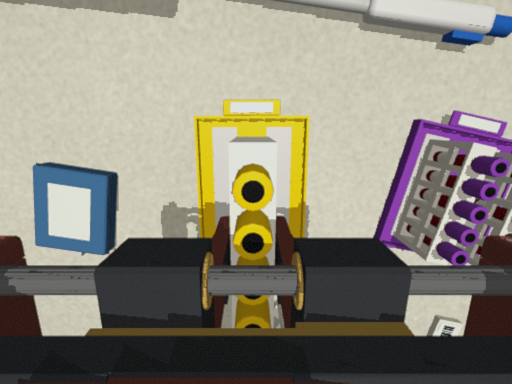

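The yellow tray's far corners are at (196,118) and (308,117). The carried rack is centred on it at column 252 and parallel to it. Lowering.

>>> carry_out([
  [0,0,1.5,0,0,0],
  [0,0,2.5,0,0,0],
  [0,0,2.5,0,0,0],
  [0,0,2.3,0,0,0],
  [0,0,1.5,0,0,0],
  [0,0,0.8,0,0,0],
  [0,0,0.5,0,0,0],
  [0,0,0.2,0,0,0],
])

```text
time_s: 20.1
tcp_pos: [0.6239, 0.2028, 0.0446]
tcp_rot: [[0.991, 0.131, -0.0], [0.131, -0.991, -0.0], [-0.0, 0.0, -1.0]]
force: [-0.1, 0.7, -1.2]
gripper_width: 0.0215
```

>>> carry_out([
  [0,0,0.1,0,0,0],
  [0,0,0.1,0,0,0],
  [0,0,0.1,0,0,0],
  [0,0,0,0,0,0],
  [0,0,0,0,0,0],
])

```text
time_s: 20.52
tcp_pos: [0.624, 0.2035, 0.0422]
tcp_rot: [[0.991, 0.132, 0.001], [0.132, -0.991, 0.0], [0.001, -0.0, -1.0]]
force: [-0.2, 0.5, -0.9]
gripper_width: 0.0215
```

>>> carry_out([
  [0,0,0.1,0,0,0],
  [0,0,0.1,0,0,0],
  [0,0,0.1,0,0,0],
  [0,0,0,0,0,0],
  [0,0,0,0,0,0],
])

```text
time_s: 20.93
tcp_pos: [0.6238, 0.2035, 0.0394]
tcp_rot: [[0.991, 0.132, 0.0], [0.132, -0.991, -0.0], [0.0, 0.0, -1.0]]
force: [-3.2, -0.0, 5.1]
gripper_width: 0.0217
```

Touching. Releasing and rising, then green.

>>> carry_out([
  [0,0,0.05,0,0,0],
  [0,0,0,0,0,0],
  [0,0,0,0,0,0],
  [0,0,0,0,0,0],
  [0,0,0,0,0,0],
], claw=5)

```text
time_s: 21.35
tcp_pos: [0.6237, 0.2033, 0.038]
tcp_rot: [[0.991, 0.132, -0.0], [0.132, -0.991, -0.0], [-0.0, 0.0, -1.0]]
force: [1.1, -0.0, -0.3]
gripper_width: 0.0489
```

>>> carry_out([
  [0,0,-1.5,0,0,0],
  [0,0,-3,0,0,0],
  [0,0,-3.5,0,0,0],
  [0,0,-3.5,0,0,0],
  [0,0,-3,0,0,0],
  [0,0,-1.7,0,0,0],
  [0,0,0,0,0,0],
  [0,0,0,0,0,0],
])

```text
time_s: 22.02
tcp_pos: [0.6242, 0.2035, 0.2011]
tcp_rot: [[0.991, 0.132, 0.002], [0.132, -0.991, 0.001], [0.002, -0.0, -1.0]]
force: [-0.1, -0.6, -0.2]
gripper_width: 0.0502
```

Run:
```python
from h import *
plan(.3805,.3195,.2,-9)
```

```text
t 22.02 p [0.6242 0.2035 0.2011] psi 7.6 w 0.0502 j [-0.14  0.52 -0.36  1.53  0.19  1.13 -1.98]
turn [-0.03 -0.12 16.57] shift cm [-25.89  -7.65   0.11]
```

>>> carry_out([
  [0,0,0,0,0,5.5],
  [0,0,0,0,0,5.5],
  [0,0,0,0,0,5.5],
], claw=5.5)

```text
time_s: 22.27
tcp_pos: [0.6229, 0.2028, 0.198]
tcp_rot: [[0.987, -0.16, -0.003], [-0.16, -0.987, -0.001], [-0.003, 0.002, -1.0]]
force: [-1.3, 0.3, 0.7]
gripper_width: 0.0552
```

>>> carry_out([
  [-3,-0.9,0,0,0,0],
  [-3.5,-1,0,0,0,0],
  [-3.5,-1,0,0,0,0],
  [-3.5,-1,0,0,0,0],
  [-3.5,-1.1,0,0,0,0],
  [-3.5,-1.1,0,0,0,0],
  [-3.4,-1,0,0,0,0],
  [-2,-0.55,0,0,0,0],
])

```text
time_s: 22.93
tcp_pos: [0.3754, 0.3201, 0.1987]
tcp_rot: [[0.988, -0.152, -0.003], [-0.152, -0.988, -0.001], [-0.003, 0.002, -1.0]]
force: [0.0, 0.2, 0.1]
gripper_width: 0.0551
```

>>> carry_out([
  [0,0,0,0,0,0],
  [0,0,0,0,0,0],
  [0,0,0,0,0,0],
])

```text
time_s: 23.18
tcp_pos: [0.3803, 0.3182, 0.1992]
tcp_rot: [[0.988, -0.156, -0.001], [-0.156, -0.988, -0.001], [-0.001, 0.001, -1.0]]
force: [0.0, -0.5, -0.8]
gripper_width: 0.0551
```

Run:
```python
from h import *
m=cams.camera_model('wrist');im=cams.snapshot('wrist');cv2.imwrite('pics/w6.png',im[:,:,::-1])
capfit(im,m,'green',np.array([.3805,.3195]))
plan(.3805,.3195,.0345,-9)
```

```text
164 [248.8 150.6] [0.4207 0.3157]
173 [249.4 171.2] [0.4009 0.3182]
391 [250.6 220.5] [0.3503 0.3251]
mean [0.3906 0.3196] ang -7.6 len 0.071
t 23.23 p [0.3807 0.3181 0.1993] psi -9.0 w 0.0552 j [-0.44  0.26 -0.42  1.92  0.12  0.99 -2.64]
turn [ 0.06  0.03 -0.02] shift cm [-0.04 -0.13 16.48]
```

View pics/w6.png

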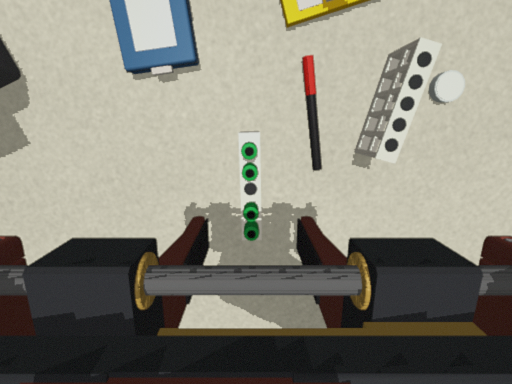

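Green caps are at column 249–251 with the empty middle hole at (250,189). The centre is (0.381,0.321), so I shift 2.5 mm across and turn about 1°. The space around it is clear.

>>> carry_out([
  [0,-0.25,2,0,0,-1],
  [0,0,3.4,0,0,0],
  [0,0,3.4,0,0,0],
  [0,0,3.2,0,0,0],
  [0,0,2.3,0,0,0],
  [0,0,1.5,0,0,0],
  [0,0,0.6,0,0,0],
  [0,0,0,0,0,0],
])

```text
time_s: 23.9
tcp_pos: [0.3802, 0.3203, 0.0344]
tcp_rot: [[0.99, -0.139, -0.002], [-0.139, -0.99, -0.002], [-0.002, 0.003, -1.0]]
force: [-0.2, -0.9, 0.1]
gripper_width: 0.055
```

>>> carry_out([
  [0,0,0,0,0,0],
  [0,0,0,0,0,0],
  [0,0,0,0,0,0],
  [0,0,0,0,0,0],
  [0,0,0,0,0,0],
  [0,0,0,0,0,0],
], claw=0)

```text
time_s: 24.4
tcp_pos: [0.3805, 0.3216, 0.0368]
tcp_rot: [[0.99, -0.138, 0.001], [-0.138, -0.99, 0.0], [0.001, -0.0, -1.0]]
force: [-0.7, -0.9, 5.1]
gripper_width: 0.022
```

>>> carry_out([
  [0,0,-0.7,0,0,0],
  [0,0,-1.5,0,0,0],
  [0,0,-2.5,0,0,0],
  [0,0,-3,0,0,0],
  [0,0,-3,0,0,0],
  [0,0,-2,0,0,0],
  [0,0,0,0,0,0],
  [0,0,0,0,0,0],
])

```text
time_s: 25.07
tcp_pos: [0.3805, 0.3218, 0.1642]
tcp_rot: [[0.99, -0.138, 0.002], [-0.138, -0.99, 0.001], [0.002, -0.002, -1.0]]
force: [-1.1, 0.3, -1.4]
gripper_width: 0.022
```

Run:
```python
from h import *
plan(.638,-.2245,.16,4.8)
```

```text
t 25.07 p [0.3805 0.3218 0.1642] psi -7.9 w 0.022 j [-0.45  0.3  -0.42  1.95  0.15  0.91 -2.65]
turn [ -0.08  -0.12 -12.73] shift cm [21.08 56.6   0.42]
```

>>> carry_out([
  [0,0,0,0,0,-4.2],
  [0,0,0,0,0,-4.2],
  [0,0,0,0,0,-4.3],
  [0.5,1.4,0,0,0,0],
  [1.05,2.8,0,0,0,0],
  [1.05,2.8,0,0,0,0],
  [1.05,2.8,0,0,0,0],
  [1.05,2.8,0,0,0,0],
])

```text
time_s: 25.73
tcp_pos: [0.4368, 0.1982, 0.1615]
tcp_rot: [[0.996, 0.084, -0.003], [0.084, -0.996, -0.001], [-0.003, 0.001, -1.0]]
force: [1.0, -0.2, -1.5]
gripper_width: 0.0222
```

>>> carry_out([
  [1.05,2.8,0,0,0,0],
  [1.05,2.8,0,0,0,0],
  [1.05,2.8,0,0,0,0],
  [1.05,2.8,0,0,0,0],
  [1.05,2.8,0,0,0,0],
  [1.05,2.8,0,0,0,0],
  [1.05,2.8,0,0,0,0],
  [1.05,2.8,0,0,0,0],
])

```text
time_s: 26.4
tcp_pos: [0.539, -0.0178, 0.1613]
tcp_rot: [[0.997, 0.083, -0.003], [0.083, -0.997, -0.0], [-0.003, -0.0, -1.0]]
force: [-0.6, 0.5, -1.5]
gripper_width: 0.022
```

>>> carry_out([
  [1.05,2.8,0,0,0,0],
  [1.05,2.8,0,0,0,0],
  [1.05,2.8,0,0,0,0],
  [1.05,2.8,0,0,0,0],
  [1.05,2.8,0,0,0,0],
  [1.05,2.8,0,0,0,0],
  [0.9,2.4,0,0,0,0],
  [0.6,1.8,0,0,0,0],
])

```text
time_s: 27.07
tcp_pos: [0.6344, -0.2217, 0.1604]
tcp_rot: [[0.997, 0.081, -0.003], [0.081, -0.997, -0.0], [-0.003, -0.0, -1.0]]
force: [0.3, 0.1, -1.9]
gripper_width: 0.0217
```

>>> carry_out([
  [0.4,0.8,0,0,0,0],
  [0,0,0,0,0,0],
  [0,0,0,0,0,0],
  [0,0,0,0,0,0],
])

```text
time_s: 27.4
tcp_pos: [0.6392, -0.2245, 0.1624]
tcp_rot: [[0.996, 0.085, -0.001], [0.085, -0.996, 0.001], [-0.001, -0.002, -1.0]]
force: [0.1, 0.1, -0.6]
gripper_width: 0.0216
```

Run:
```python
from h import *
plan(.638,-.2245,.0395,4.8)
m=cams.camera_model('wrist');im=cams.snapshot('wrist');cv2.imwrite('pics/w7.png',im[:,:,::-1])
```

```text
t 27.4 p [ 0.6392 -0.2245  0.1624] psi 4.9 w 0.0216 j [ 0.4   0.57 -0.2   1.52  0.12  1.07 -1.31]
turn [-0.09  0.07  0.08] shift cm [-1.200e-01 -1.000e-02  1.229e+01]
```

View pics/w7.png

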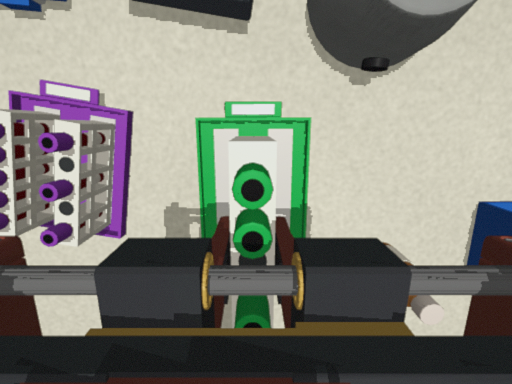

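The green tray's far corners are at (197,118) and (310,118), with the rack centred at column 252. The bottle cap shows at (425,305), close to the gripper body, so I check the clearance before lowering.

Run:
```python
from h import *
m=cams.camera_model('wrist');print('wrist cap top', [ray(m,(428,307),z)[:2].round(3) for z in (.1,.11)])
s=cams.camera_model('scene');print('scene base',ray(s,(127,255),.01)[:2].round(3),'body',ray(s,(124,247),.055)[:2].round(3),'top',ray(s,(118.5,238.5),.11)[:2].round(3))
R=robot.read_state();d=ray(m,(428,307),.11)-R['tcp_pos'];print('in tool',(R['tcp_rot'].T@d).round(3))
```

```text
wrist cap top [array([ 0.559, -0.389]), array([ 0.566, -0.381])]
scene base [ 0.569 -0.388] body [ 0.564 -0.382] top [ 0.564 -0.379]
in tool [-0.087  0.15   0.053]
```

The bottle axis at (0.566,-0.383) lies 87 mm back and 150 mm sideways of the tool, outside the 37 x 89 mm half-size of the body. Lowering.

>>> carry_out([
  [0,0,1.5,0,0,0],
  [0,0,2.5,0,0,0],
  [0,0,2.5,0,0,0],
  [0,0,2.3,0,0,0],
  [0,0,1.5,0,0,0],
  [0,0,0.8,0,0,0],
  [0,0,0.5,0,0,0],
  [0,0,0.2,0,0,0],
])

```text
time_s: 28.12
tcp_pos: [0.6398, -0.2259, 0.0451]
tcp_rot: [[0.996, 0.084, -0.0], [0.084, -0.996, 0.0], [0.0, -0.0, -1.0]]
force: [0.4, 0.5, -0.3]
gripper_width: 0.022
```

>>> carry_out([
  [0,0,0.1,0,0,0],
  [0,0,0.1,0,0,0],
  [0,0,0.1,0,0,0],
  [0,0,0,0,0,0],
  [0,0,0,0,0,0],
])

```text
time_s: 28.53
tcp_pos: [0.6399, -0.2269, 0.0427]
tcp_rot: [[0.997, 0.083, 0.001], [0.083, -0.997, -0.0], [0.001, 0.0, -1.0]]
force: [-0.7, 0.4, -1.3]
gripper_width: 0.0219
```

>>> carry_out([
  [0,0,0.1,0,0,0],
  [0,0,0.1,0,0,0],
  [0,0,0,0,0,0],
  [0,0,0,0,0,0],
])

```text
time_s: 28.87
tcp_pos: [0.6396, -0.2267, 0.04]
tcp_rot: [[0.997, 0.083, -0.0], [0.083, -0.997, 0.0], [-0.0, -0.0, -1.0]]
force: [0.1, 0.7, -0.5]
gripper_width: 0.0216
```

>>> carry_out([
  [0,0,0.1,0,0,0],
  [0,0,0.05,0,0,0],
  [0,0,0,0,0,0],
])

```text
time_s: 29.12
tcp_pos: [0.6397, -0.2268, 0.0399]
tcp_rot: [[0.997, 0.083, 0.0], [0.083, -0.997, -0.0], [0.0, 0.0, -1.0]]
force: [-4.5, 0.7, 7.2]
gripper_width: 0.0216
```

>>> carry_out([
  [0,0,0,0,0,0],
  [0,0,0,0,0,0],
  [0,0,0,0,0,0],
  [0,0,0,0,0,0],
  [0,0,0,0,0,0],
], claw=5)

```text
time_s: 29.53
tcp_pos: [0.6397, -0.2268, 0.0385]
tcp_rot: [[0.997, 0.083, -0.0], [0.083, -0.997, 0.0], [-0.0, -0.0, -1.0]]
force: [-0.6, 0.2, 0.3]
gripper_width: 0.0493
```

>>> carry_out([
  [0,0,-1.5,0,0,0],
  [0,0,-3,0,0,0],
  [0,0,-3.5,0,0,0],
  [0,0,-4,0,0,0],
  [0,0,-4,0,0,0],
  [0,0,-4,0,0,0],
  [0,0,-4,0,0,0],
  [0,0,-2,0,0,0],
])

```text
time_s: 30.2
tcp_pos: [0.641, -0.227, 0.3047]
tcp_rot: [[0.997, 0.083, 0.007], [0.083, -0.997, -0.002], [0.006, 0.002, -1.0]]
force: [1.0, -0.4, -0.1]
gripper_width: 0.0499
```

>>> carry_out([
  [-3,0,0,0,0,0],
  [-4,0,0,0,0,0],
  [-4,0,0,0,0,0],
  [-4,0,0,0,0,0],
  [-4,0,0,0,0,0],
  [-3,0,0,0,0,0],
  [0,0,0,0,0,0],
  [0,0,0,0,0,0],
])

```text
time_s: 30.87
tcp_pos: [0.4195, -0.2456, 0.2994]
tcp_rot: [[0.997, 0.081, 0.001], [0.081, -0.997, -0.001], [0.001, 0.001, -1.0]]
force: [0.4, 0.3, -0.2]
gripper_width: 0.0497
```

Run:
```python
from h import *
o=[]
for n,b in (("scene",(140,100,400,300)),("side",(140,90,360,310))):
    im=cams.snapshot(n);m=cams.camera_model(n);print(n)
    np.save(f'pics/{n}f.npy',im)
    for c in HUE:
        for a,ce,l in blobs(mask(im,c),8):
            p=ray(m,ce,.080)[:2]
            if .55<p[0]<.75 and -.35<p[1]<.3: print(c,a,ce.round(0),p.round(3))
    o.append(cv2.resize(im[90:310,100:400,::-1],(600,440) ))
cv2.imwrite('pics/sf.png',o[0]);cv2.imwrite('pics/df.png',o[1])
print(robot.read_state()['tcp_pos'],robot.read_state()['time_s'])
```

```text
scene
purple 1325 [259. 242.] [ 0.673 -0.031]
purple 26 [244. 219.] [ 0.594 -0.05 ]
purple 8 [264. 270.] [ 0.748 -0.043]
yellow 1159 [330. 216.] [0.658 0.181]
green 971 [190. 264.] [ 0.676 -0.221]
green 62 [180. 242.] [ 0.608 -0.23 ]
green 72 [188. 263.] [ 0.671 -0.225]
side
purple 9 [218. 166.] [ 0.678 -0.057]
purple 13 [229. 169.] [ 0.635 -0.053]
purple 11 [240. 171.] [ 0.595 -0.052]
purple 11 [209. 174.] [0.683 0.   ]
purple 14 [215. 176.] [0.662 0.003]
purple 15 [221. 177.] [0.641 0.003]
purple 15 [227. 178.] [0.62  0.005]
purple 13 [232. 180.] [0.6   0.008]
purple 72 [213. 198.] [0.616 0.125]
yellow 34 [186. 210.] [0.666 0.208]
yellow 32 [193. 211.] [0.645 0.205]
yellow 34 [200. 212.] [0.625 0.201]
yellow 34 [207. 213.] [0.604 0.199]
yellow 34 [214. 214.] [0.582 0.196]
green 8 [234. 144.] [ 0.681 -0.225]
green 31 [226. 163.] [ 0.66  -0.086]
green 11 [249. 172.] [ 0.566 -0.059]
[ 0.42151669 -0.24483735  0.29900083] 30.9667
```

View pics/sf.png

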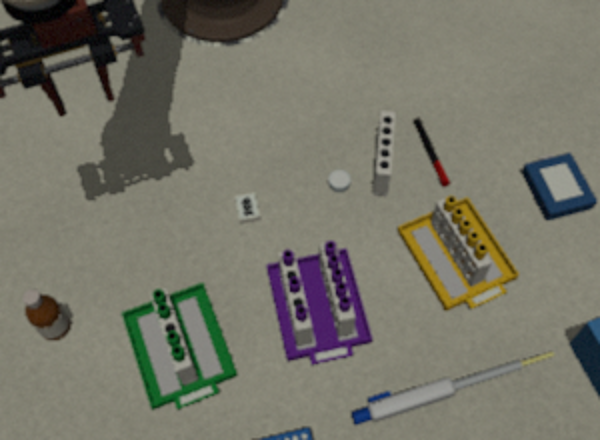

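View pics/df.png

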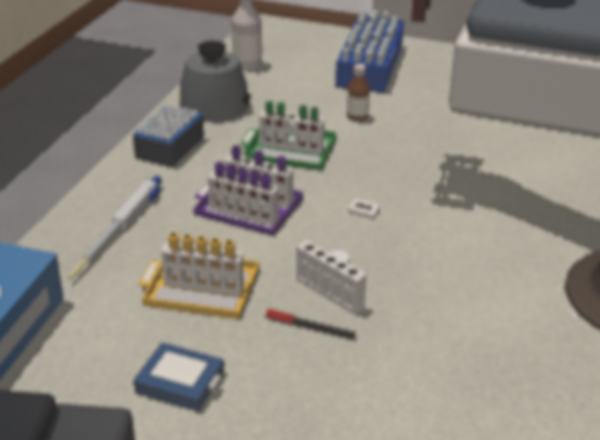

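Both final views show all four racks standing upright inside the trays of their colour: green near (172,340), purple (297,300) and (337,290), and yellow (465,240) in the scene crop. The empty rack at (383,150) and the bottle at (48,315) look unmoved. The side-view cap rays agree with the tray centres to within a few mm.

```bash
python3 -c "
from workcell import robot
print(robot.close_job())"
```

```text
the job is handed in; nothing more can be done
None
```

All four racks are in the trays of their cap colour, and I handed the job in at about 31 s of the 96 s. I gripped each rack at mid-length, carried it about 12 cm up, lowered it until the force showed it touching the tray floor, and released it.

**Final checks that passed:**
- **Position:** in the side view, the middle caps were at (0.635,-0.053) for purple3, (0.641,0.003) for purple5 and (0.625,0.201) for yellow. These are within about 5 mm of where I aimed.
- **Look of the scene:** both pictures show the racks upright and lengthwise in their trays. The empty rack and the bottle look unmoved; I judged that by eye and did not measure it.

**Small disagreements and gaps:**
- **Tray centres:** the two fixed cameras differed by up to 7 mm across the trays. For the purple and green trays I used the wrist camera's close-up, and for yellow the average of the two cameras, checked against the wrist view.
- **Purple5 angle:** the side view gave about 20° and the wrist view about 17°, and I used 17°.
- **Green rack:** its caps were not cleanly picked out in the last pictures. I checked it by eye, and the gripper was at (0.640,-0.227) when I released it, within about 3 mm of the tray centre.

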